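Lift the rinser basket and hold the lid for the mechanic

TASK

The steel parts rinser has a basket with a carburetor inside: with the lid still shut, press the lift lever on its side all the way down until its detent catches and it stays down by itself with the basket raised, and let go of it. Then raise the lid by its bar handle and hold it open at 50 degrees from shut so the mechanic can reach in; it would fall shut, so finish while still holding it there, with the lever still down. Leave the other things on the bench where they are.

Things in the scene. Friction and masses are not known exactly. Their poses are not given: they have to be found in the camera images.
- rinser: the fixed rinser: an open steel tank 200 x 200 mm, 120 mm high, under an aluminium lid. Origin at the centre of the tank's underside on the bench; x points from the lid's front edge to the hinge side (away from the robot at yaw 0), y to its left, z up. The lift lever is on its -y side. Its place and yaw (up to 0.4 rad either way) vary
- lid_hinge (a point): middle of the lid's hinge axis on the far rim of the tank, at (106, 0, 124) mm in the rinser's frame; the axis runs along the rinser's y. It does not move; its axes are the rinser's
- lid (a joint): lid angle, rad: 0 shut, growing as the front edge rises, stop at 1.7; 50 degrees = 0.873. Weight and a light spring close it from any angle; 2 to 5 N at the handle hold it
- lid_bar (a point): centre of the lid's handle: a round steel bar 12 mm thick along the rinser's y, 110 mm between its two uprights, its axis 50 mm above the hinge axis (41 mm clear between bar and lid) and 180 mm in front of the hinge axis when shut; it turns with the lid (axes: the lid's own, equal to the rinser's when shut). The lid plate is 6 mm thick, 212 x 208 mm
- lift_lever (a joint): lever angle, rad: 0 at rest (arm rising 25 degrees towards the front), growing as it is pressed down, stop at 0.5 (arm about level, 3 degrees below). Springs back if let go before about 0.43; from there on the detent pulls it to the stop and keeps it. Pressing takes about 2 N on the pad up to 0.22, then about 9 N to push past the detent (from 0.24 to 0.35), less after that
- lever_pad (a point): centre of the top face of the lever's rubber pad, 48 mm (along the arm) x 38 mm; pad centre is 130 mm from the pivot along the arm, its top 8 mm above the arm's centre line. At rest it lies at (-69, -156, 143) mm in the rinser's frame, sinking about 63 mm and moving about 16 mm to the front when pressed down fully. Moves with the lever
- lever_pivot (a point): the lever's pivot, at (45, -156, 80) mm in the rinser's frame, between two grey bracket cheeks 105 mm high; axis along the rinser's y. Does not move
- basket (a joint): height of the wire basket above its lowest place, m; the lever lifts it, 0 to 0.045 at the detent
- canister: bystander: aluminium screw-top canister, 68 mm across, 89 mm high, knurled lid; origin under its centre, like the others below
- saucer: bystander: white porcelain saucer, 130 mm across, 20 mm high
- plug_wrench: bystander: chrome tubular spark plug wrench lying down, 130 mm long, 25 mm thick, cross bar 110 mm
- float_gauge: bystander: flat steel float gauge lying down, 110 x 50 x 4 mm
- parts_cup: bystander: amber plastic cup, 70 mm across, 50 mm high
- screwdriver: bystander: screwdriver lying down
- float_bowl: bystander: small aluminium float bowl, 52 mm across, 30 mm high

How it is judged:
By the outcome, as a careful person would: the job done as asked, in the order asked, and still so for the second after the job is handed in, while the arm keeps its last pose, push and grip.
It also fails if it takes over 42 s, if anything falls off the work surface, if the arm or the gripper's body presses on something with over 40 N, if the wrist force passes 120 N, or if a joint passes its speed limit or range.

ROBOT

A 6-joint arm with a two-finger parallel gripper is mounted at the origin on the work surface. World frame = base frame: x ahead of the robot, y to its left, z up, the work surface at z = 0. Lengths are in m, angles in rad, forces in N, time in s.
With the tool pointing down it reaches from about 0.25 to 0.8 m from the base axis. Payload 8.5 kg.
Tool frame: the origin (TCP) lies midway between the tips of the shut fingers; the grasp point (between the pads) lies 19 mm behind it; z points along the fingers, y is the line along which they close (so a half turn about z gives the same grasp; the last joint's range is limited). The gripper opens to 85 mm and grips with 20 to 120 N. Pads are 22 mm wide; open, the fingers measure 114 mm over their backs; the gripper's body (76 mm by 85 mm) begins 54 mm behind the grasp point. The pads swing forward as they close: fully open they stand 13 mm farther back than shut.
Start: joints at [-1.219, 0.238, -0.013, 1.319, 0, 1.571], TCP at [0.181, -0.493, 0.231] pointing down, gripper open.
Joint ranges: [-2.66, 2.66], [-1.03, 1.9], [-1.14, 1.46], [-1.82, 2.27], [-1.45, 1.34], [-3.14, 3.14]. Speed limits (rad/s): [2.22, 2.22, 2.79, 3.14, 3.14, 3.14].

INTERFACE

Orientations are given as a rotation vector (axis times angle).
In Python, from station import telemetry, viewer, job gives the robot as it stands.
- The arm moves only by the tool carry_out, never from a script. Its argument "moves" is a list of rows, each an object with "jaw": the finger opening in mm, from 0 to 85.4; "offset": the shift along the tool's x, y, z in mm, a list of three; "twist": the turn about the tool's z in rad. In form: [{"jaw": jaw, "offset": [x, y, z], "twist": twist}, ...]. A call has 1 to 5 rows; each row is the pose to reach, as a shift and turn from the pose commanded when the call began, along the tool's axes at that moment; what a row does not reach only later rows make up. A row lasts 1/8 s, in which the tool goes at most 62.5 mm and 10.7 degrees, less where a joint would pass 70% of its speed; a pose out of reach is approached as far as the arm can. A call with a gripper value outside its range is refused whole. The fingers move at their own pace and stop on an object; "squeeze" is the grip in N (left out, the last holds). Time passes only in rows, so rows that repeat a pose let the fingers close. It gives the time, the measured TCP pose, the force, the opening and the grip force at its end, in the units of the state.
- telemetry.read_state(): the state, without advancing time (a new reading comes with each control period).
- viewer.grab_frame(name): name is "scene" or "top" or "wrist"; returns a dict with "pixels" (420x560x3 uint8, red, green, blue), "range_z" (420x560 float32, m along the optical axis (not along the pixel's ray), 0 where there is no reading), "intrinsics" (3x3 intrinsics, pixels), "extrinsics" (4x4, takes a point from world to camera coordinates). Camera axes: x right, y up, looking along -z (the intrinsics and any distortion apply to the point x, -y, -z); pixel columns grow to the right and rows downward; lengths in m; the calibration is good to about 2 mm. A picture is of the moment at which its call begins.
- job.hand_in(): hands the job in; it is judged then, once.
The state is a dict: "clock": time; "q": joint angles; "joint_vel": joint speeds; "joint_torque": joint torques, N m; "position": TCP position; "tcp_rot": TCP orientation; "wrist_force": force on the tool from outside, world axes, zero at the start; "torque": the same for the moment, N m; "gripper_width": finger opening in m; "finger_force": force on a finger pad.
Only numpy, scipy, OpenCV 4.12 (cv2) and the standard library are available. Lean on these libraries where they do the work, as an engineer would, in place of code of your own. Each camera call takes 0.05 s, during which the arm holds its last target. There are 200 camera calls.

## Working session

There is one attempt and no reset: what is moved stays moved. The work goes in short steps, Python scripts to look and compute and a tool call to move; the robot and the scene stay as the last step left them, time stands still between calls to the robot, and variables do not carry over. Pictures are saved under pics/ and viewed, at most 10 in all, crops included, and the job is handed in when it is done.

Besides the shell and the picture viewer there is one more tool, called after "Emit:" by a JSON object that holds its "method" and its "body", one argument or row to a line. carry_out: Moves the arm, as the interface text tells. Its arguments: {"type":"object","properties":{"moves":{"type":"array","items":{"type":"object","properties":{"jaw":{"type":"number"},"offset":{"type":"array","items":{"type":"number"}},"twist":{"type":"number"}}}},"squeeze":{"type":"number"}},"required":["moves"]}

```bash
mkdir -p pics; cat > h.py <<'E'
import numpy as np,cv2
from scipy.spatial.transform import Rotation as R
from station import telemetry,viewer,job
def grab(n,save=None):
    f=viewer.grab_frame(n)
    if save: cv2.imwrite('pics/'+save,f['pixels'][:,:,::-1])
    return f
def cloud(f):
    z=f['range_z'];K=f['intrinsics'];v,u=np.mgrid[:z.shape[0],:z.shape[1]]
    P=np.stack([(u-K[0,2])/K[0,0]*z,-(v-K[1,2])/K[1,1]*z,-z],-1)
    T=np.linalg.inv(f['extrinsics']);W=P@T[:3,:3].T+T[:3,3];W[z<=0]=np.nan
    return W
E
python3 - <<'E'
from h import *
s=telemetry.read_state();print({k:np.round(v,3) for k,v in s.items()})
f=grab('top','top0.png');g=grab('scene','scene0.png')
np.save('top.npy',cloud(f));np.save('scene.npy',cloud(g))
E
```

```text
{'clock': np.float64(0.0), 'q': array([-1.219,  0.239, -0.014,  1.319,  0.   ,  1.571]), 'joint_vel': array([ 0.001, -0.001, -0.001, -0.   ,  0.   ,  0.   ]), 'joint_torque': array([-1.0000e-03, -5.3878e+01,  3.4644e+01,  1.8000e-02, -0.0000e+00,
       -0.0000e+00]), 'position': array([ 0.181, -0.492,  0.231]), 'tcp_rot': array([-3.092, -0.549,  0.   ]), 'wrist_force': array([ 0.487, -0.634, -1.131]), 'torque': array([0.008, 0.025, 0.059]), 'finger_force': np.float64(0.0), 'gripper_width': np.float64(0.085)}
```

View pics/top0.png

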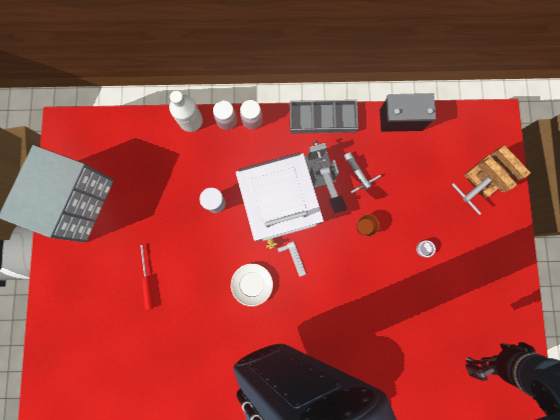

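View pics/scene0.png

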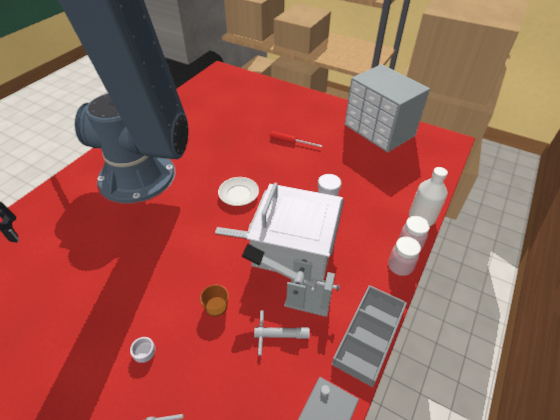

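Top view: the rinser lid is centred at about (281,195), the bar at (287,221), the dark lever pad at (337,203), the parts cup at (368,225) and the wrench at (360,175). Next I fit the rinser pose.

```bash
cat > fit.py <<'E'
from h import *
W=np.load('top.npy');S=np.load('scene.npy')
def inz(W,c,r,a,b): 
    m=(W[...,2]>a)&(W[...,2]<b)&(np.hypot(W[...,0]-c[0],W[...,1]-c[1])<r);return W[m]
c=W[195,281];print('c',c,'bar',W[220,287],'pad',W[203,337])
for A in (W,S):
    p=inz(A,c,.16,.118,.140)
    q=np.float32(p[:,:2]*1000);r=cv2.minAreaRect(q);print(len(p),r,np.median(p[:,2]))
    b=inz(A,c,.16,.165,.19);print('bar',len(b),b.min(0),b.max(0),b.mean(0), cv2.minAreaRect(np.float32(b[:,:2]*1000)))
for u,v in ((368,225),(360,170),(378,190),(352,155)): print(W[v,u])
E
python3 fit.py
```

```text
c [0.60627059 0.00375736 0.13062089] bar [ 0.5336442  -0.01246247  0.12471918] pad [ 0.57852211 -0.15643428  0.14062495]
5154 ((612.5134887695312, -17.337722778320312), (222.88819885253906, 268.194580078125), 14.921062469482422) 0.12713148191745005
bar 186 [ 0.51431222 -0.06487128  0.16808382] [0.55211808 0.04924576 0.18450422] [ 0.53319367 -0.0079167   0.17744265] ((533.3728637695312, -7.43743896484375), (12.221949577331543, 119.03086853027344), 15.184053421020508)
4824 ((612.2229614257812, -19.462783813476562), (223.2089385986328, 268.4309997558594), 14.85476303100586) 0.12710539993382935
bar 173 [ 0.51537239 -0.07025104  0.16524472] [0.55332781 0.04581728 0.18270744] [ 0.53729115 -0.01920747  0.17671245] ((534.6754150390625, -12.135711669921875), (11.738722801208496, 120.3631820678711), 14.972382545471191)
[ 0.52827825 -0.27134731  0.0051301 ]
[ 0.70493565 -0.25138541  0.01874671]
[ 0.64185008 -0.30996184  0.00165001]
[ 0.76180009 -0.23198585 -0.00408456]
```

```bash
cat >> h.py <<'E'
O=np.array([.6055,.0093,0]);Y=.262
def w(p): return O+R.from_euler('z',Y).apply(np.array(p)/1000.)
def go(p,xdir=None):
    s=telemetry.read_state();r=R.from_rotvec(s['tcp_rot']);d=r.inv().apply(np.array(p)-s['position'])*1000
    M=r.as_matrix();a=np.degrees(np.arctan2(M[1,0],M[0,0]))
    print('offset',np.round(d,1),'xdir',round(a,2), 'twist',None if xdir is None else round(np.radians((a-xdir+180)%360-180),3),'t',s['clock'],'F',np.round(s['wrist_force'],1),'pos',np.round(s['position'],4))
E
python3 - <<'E'
from h import *
f=grab('wrist');E=np.linalg.inv(f['extrinsics']);s=telemetry.read_state()
print('cam in tool',R.from_rotvec(s['tcp_rot']).inv().apply(E[:3,3]-s['position']))
print(w([-69,-156,143]))
go(w([-72,-156,175]),-75)
E
```

```text
cam in tool [ 0.08066703 -0.00109122 -0.14256775]
[ 0.5792607  -0.15924821  0.143     ]
offset [ 485.9 -175.8   56. ] xdir 20.16 twist 1.661 t 0.15 F [ 1.5 -0.3 -0.1] pos [ 0.1808 -0.4925  0.2308]
```

Emit:
{"method": "carry_out", "body": {
  "moves": [
    {"jaw": 0, "offset": [54, -20, 0], "twist": 0.185},
    {"jaw": 0, "offset": [108, -39, 0], "twist": 0.37},
    {"jaw": 0, "offset": [162, -59, 0], "twist": 0.555},
    {"jaw": 0, "offset": [216, -78, 0], "twist": 0.74},
    {"jaw": 0, "offset": [270, -98, 0], "twist": 0.925}
  ],
  "squeeze": 30
}}

```text
clock: 0.78
position: [0.3916, -0.3157, 0.2312]
tcp_rot: [-3.047, 0.764, 0.0]
wrist_force: [-0.3, -1.0, -0.1]
gripper_width: -0.0001
finger_force: 0.0
```

```bash
python3 -c "
from h import *
go(w([-72,-156,175]),-75)"
```

```text
offset [  89.5 -224.4   56.2] xdir -28.14 twist 0.818 t 0.775 F [-0.3 -1.  -0.1] pos [ 0.3916 -0.3157  0.2312]
```

Emit:
{"method": "carry_out", "body": {
  "moves": [
    {"jaw": 0, "offset": [21, -53, 5], "twist": 0.18},
    {"jaw": 0, "offset": [42, -106, 10], "twist": 0.36},
    {"jaw": 0, "offset": [64, -160, 15], "twist": 0.54},
    {"jaw": 0, "offset": [85, -213, 25], "twist": 0.736},
    {"jaw": 0, "offset": [85, -213, 25], "twist": 0.736}
  ]
}}

```text
clock: 1.4
position: [0.3577, -0.3602, 0.2137]
tcp_rot: [-2.719, 1.273, -0.064]
wrist_force: [-0.6, 0.2, 0.0]
gripper_width: 0.0005
finger_force: 0.0
```

```bash
python3 -c "
from h import *
go(w([-72,-156,160]),-75);grab('wrist','w1.png');go(w([-72,-156,160]),-75)"
```

```text
offset [ -12.3 -285.4   95.7] xdir -50.1 twist 0.435 t 1.4 F [-0.6  0.2  0. ] pos [ 0.3577 -0.3602  0.2137]
offset [ -12.4 -287.7   95.6] xdir -50.32 twist 0.431 t 1.45 F [-2.2 -0.3 -0.7] pos [ 0.3554 -0.3609  0.2134]
```

View pics/w1.png

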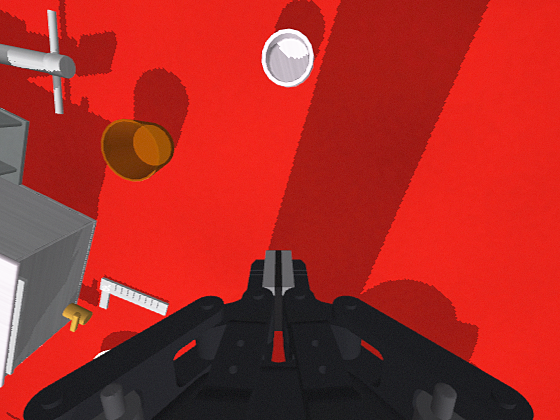

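The wrist view shows the tool has moved back from the rinser, with the cup at (137,150) and the rinser at left. I'll check the joints.

```bash
python3 -c "
from h import *
s=telemetry.read_state();print(s['q'],s['joint_vel'],s['tcp_rot'],R.from_rotvec(s['tcp_rot']).as_matrix())"
```

```text
[-0.87928041  0.22775213 -0.08183038  1.28284747  0.14260435  3.14060561] [ 0.04177755  0.00289633  0.01946054  0.00601142 -0.01194155 -0.00042959] [-2.7168487   1.2787716  -0.06198975] [[ 0.63831057 -0.76379212  0.09581858]
 [-0.76947886 -0.62962407  0.10712522]
 [-0.02149172 -0.14210954 -0.9896176 ]]
```

Emit:
{"method": "carry_out", "body": {
  "moves": [
    {"jaw": 0, "offset": [0, 0, -10], "twist": -0.18},
    {"jaw": 0, "offset": [0, 0, -10], "twist": -0.36},
    {"jaw": 0, "offset": [0, 0, -10], "twist": -0.54},
    {"jaw": 0, "offset": [0, 0, -10], "twist": -0.72},
    {"jaw": 0, "offset": [0, 0, -10], "twist": -0.9}
  ]
}}

```text
clock: 2.08
position: [0.3574, -0.3607, 0.224]
tcp_rot: [-3.032, -0.049, -0.15]
wrist_force: [-0.3, 1.5, 0.4]
gripper_width: -0.0003
finger_force: 0.0
```

```bash
python3 -c "
from h import *
go(w([-72,-156,165]),18);print(telemetry.read_state()['q'],telemetry.read_state()['tcp_rot'])"
```

```text
offset [ 217.3 -185.2  100.8] xdir 1.55 twist -0.287 t 2.075 F [-0.3  1.5  0.4] pos [ 0.3574 -0.3607  0.224 ]
[-0.87601232  0.22459392 -0.0588071   1.30770156  0.1427305   2.231869  ] [-3.03225202 -0.04891395 -0.14954282]
```

Emit:
{"method": "carry_out", "body": {
  "moves": [
    {"jaw": 0, "offset": [44, -37, 10], "twist": -0.15},
    {"jaw": 0, "offset": [88, -74, 25], "twist": -0.29},
    {"jaw": 0, "offset": [132, -111, 40], "twist": -0.29},
    {"jaw": 0, "offset": [176, -148, 60], "twist": -0.29},
    {"jaw": 0, "offset": [217, -185, 80], "twist": -0.29}
  ]
}}

```text
clock: 2.7
position: [0.5767, -0.1622, 0.1854]
tcp_rot: [-3.009, -0.48, -0.172]
wrist_force: [0.6, 0.1, -0.1]
gripper_width: -0.0001
finger_force: 0.0
```

Emit:
{"method": "carry_out", "body": {
  "moves": [
    {"jaw": 0, "offset": [0, 0, 0], "twist": 0},
    {"jaw": 0, "offset": [0, 0, 0], "twist": 0}
  ]
}}

```text
clock: 2.95
position: [0.5749, -0.1637, 0.1854]
tcp_rot: [-3.008, -0.481, -0.17]
wrist_force: [-0.2, -0.1, -0.8]
gripper_width: -0.0001
finger_force: 0.0
```

```bash
python3 - <<'E'
from h import *
f=grab('wrist','w2.png');go(w([-69,-156,150]),18);print(telemetry.read_state()['q'])
C=cloud(f);m=(C[...,2]>.12)&(C[...,2]<.165)
px=f['pixels'].astype(int);d=px.max(2)<70
q=R.from_euler('z',-Y).apply((C-O).reshape(-1,3)).reshape(C.shape)*1000
k=d&m&(q[...,1]<-125)&(q[...,0]<-30)&(q[...,0]>-120)
print(k.sum(),q[k].min(0) if k.any() else 0,q[k].max(0) if k.any() else 0,np.median(q[k],0))
E
```

```text
offset [ 1.4 -0.8 36.4] xdir 17.84 twist -0.003 t 3.0 F [-0.8  0.4 -0.4] pos [ 0.5747 -0.1643  0.1858]
[-3.46538300e-01  3.37786214e-01  1.47945311e-03  1.17946009e+00
  1.32856825e-01  2.48291210e+00]
2966 [ -89.78103485 -173.76649252  129.43054956] [ -47.78610802 -136.6307452   153.0896948 ] [ -65.6421177  -154.77352153  141.29306473]
```

View pics/w2.png

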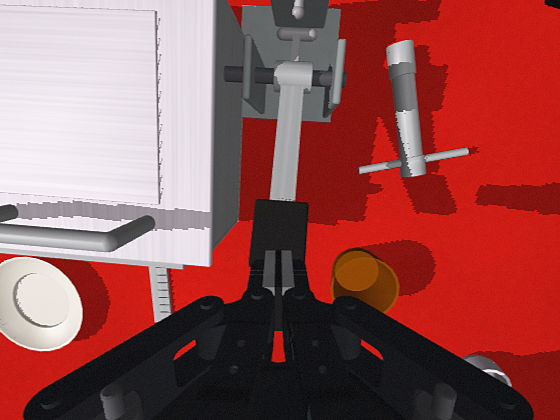

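The wrist view shows the closed fingertips (278,265) directly over the lever pad (280,225), and the pad's measured position agrees with the model. Now I press along the arc.

```bash
python3 - <<'E'
from h import *
for t in (0,.12,.25,.38,.5):
    a=np.radians(25.6)-t
    go(w([45-130*np.cos(a)+8*np.sin(a),-155,80+130*np.sin(a)+8*np.cos(a)]))
E
```

```text
offset [ 0.9 -1.3 43. ] xdir 17.84 twist None t 3.0 F [-0.8  0.4 -0.4] pos [ 0.5747 -0.1643  0.1858]
offset [-7.6 -0.7 56.2] xdir 17.84 twist None t 3.0 F [-0.8  0.4 -0.4] pos [ 0.5747 -0.1643  0.1858]
offset [-14.9   0.1  71.4] xdir 17.84 twist None t 3.0 F [-0.8  0.4 -0.4] pos [ 0.5747 -0.1643  0.1858]
offset [-20.2   1.1  87.4] xdir 17.84 twist None t 3.0 F [-0.8  0.4 -0.4] pos [ 0.5747 -0.1643  0.1858]
offset [-23.2   2.1 102.7] xdir 17.84 twist None t 3.0 F [-0.8  0.4 -0.4] pos [ 0.5747 -0.1643  0.1858]
```

Emit:
{"method": "carry_out", "body": {
  "moves": [
    {"jaw": 0, "offset": [1, -1, 25], "twist": 0},
    {"jaw": 0, "offset": [0, -1, 40], "twist": 0},
    {"jaw": 0, "offset": [-7, -1, 55], "twist": 0},
    {"jaw": 0, "offset": [-15, 0, 70], "twist": 0},
    {"jaw": 0, "offset": [-20, 1, 87], "twist": 0}
  ]
}}

```text
clock: 3.62
position: [0.5649, -0.1628, 0.0979]
tcp_rot: [-3.01, -0.477, -0.175]
wrist_force: [1.1, 0.5, 6.6]
gripper_width: -0.0001
finger_force: 2.9
```

Emit:
{"method": "carry_out", "body": {
  "moves": [
    {"jaw": 0, "offset": [-2, 0, 9], "twist": 0},
    {"jaw": 0, "offset": [-3, 1, 16], "twist": 0},
    {"jaw": 0, "offset": [-3, 1, 16], "twist": 0}
  ]
}}

```text
clock: 4.0
position: [0.5637, -0.1622, 0.0806]
tcp_rot: [-3.009, -0.479, -0.171]
wrist_force: [-1.9, -1.5, 2.8]
gripper_width: -0.0002
finger_force: 1.2
```

```bash
python3 - <<'E'
from h import *
f=grab('wrist','w3.png');go(w([-84,-155,82]))
E
```

```text
offset [ 0.8  0.2 -1.1] xdir 17.83 twist None t 4.05 F [-0.7 -0.9  2.4] pos [ 0.5638 -0.1621  0.0808]
```

View pics/w3.png

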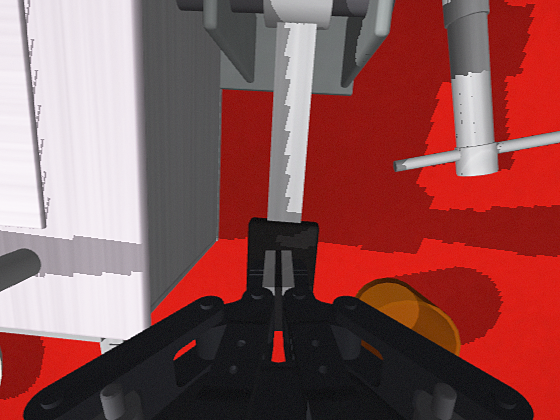

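The pad (283,245) is down with the fingertip on it. I push a little further to reach the stop.

Emit:
{"method": "carry_out", "body": {
  "moves": [
    {"jaw": 0, "offset": [0, 0, 3], "twist": 0},
    {"jaw": 0, "offset": [0, 0, 3], "twist": 0}
  ]
}}

```text
clock: 4.3
position: [0.5641, -0.162, 0.0785]
tcp_rot: [-3.01, -0.479, -0.171]
wrist_force: [-6.1, -2.8, 10.3]
gripper_width: -0.0
finger_force: 5.5
```

Emit:
{"method": "carry_out", "body": {
  "moves": [
    {"jaw": 0, "offset": [0, 0, -25], "twist": 0},
    {"jaw": 0, "offset": [0, 0, -75], "twist": 0},
    {"jaw": 0, "offset": [0, 0, -130], "twist": 0},
    {"jaw": 0, "offset": [0, 0, -175], "twist": 0},
    {"jaw": 0, "offset": [0, 0, -175], "twist": 0}
  ]
}}

```text
clock: 4.92
position: [0.5489, -0.1808, 0.2548]
tcp_rot: [-3.011, -0.48, -0.181]
wrist_force: [0.3, -0.0, -0.3]
gripper_width: 0.0
finger_force: 0.0
```

```bash
python3 - <<'E'
from h import *
f=grab('wrist','w4.png')
C=cloud(f);d=f['pixels'].max(2)<70
q=R.from_euler('z',-Y).apply((C-O).reshape(-1,3)).reshape(C.shape)*1000
k=d&(q[...,2]>60)&(q[...,2]<160)&(q[...,1]<-125)&(q[...,1]>-190)&(q[...,0]<-30)&(q[...,0]>-130)
print(k.sum(),np.median(q[k],0))
W=cloud(grab('top'));
b=W[(W[...,2]>.165)&(W[...,2]<.19)&(np.hypot(W[...,0]-.534,W[...,1]+.01)<.075)]
print(len(b),cv2.minAreaRect(np.float32(b[:,:2]*1000)))
b=R.from_euler('z',-Y).apply(C[(q[...,2]>165)&(q[...,2]<190)&(q[...,0]>-100)&(q[...,0]<-50)&(abs(q[...,1])<70)]-O)*1000
print('bar rinser',len(b),np.median(b,0) if len(b) else 0)
go(w([-74,0,215]),105)
E
```

```text
1411 [ -83.69740765 -155.05392315   81.92043073]
186 ((533.642333984375, -7.488292694091797), (12.373528480529785, 119.0450210571289), 14.498899459838867)
bar rinser 2118 [-72.82921665  -4.47210845 178.11170206]
offset [  34.6 -162.8   52.3] xdir 17.85 twist -1.521 t 5.025 F [ 0.1 -0.2  0. ] pos [ 0.5475 -0.18    0.2509]
```

Lever held down by the detent. Now over the bar.

Emit:
{"method": "carry_out", "body": {
  "moves": [
    {"jaw": 40, "offset": [7, -33, 4], "twist": -0.17},
    {"jaw": 40, "offset": [14, -66, 8], "twist": -0.34},
    {"jaw": 50, "offset": [21, -98, 12], "twist": -0.51},
    {"jaw": 50, "offset": [28, -130, 16], "twist": -0.68},
    {"jaw": 50, "offset": [35, -163, 20], "twist": -0.85}
  ]
}}

```text
clock: 5.65
position: [0.5302, -0.0117, 0.2452]
tcp_rot: [-2.581, -1.712, -0.213]
wrist_force: [0.3, -0.7, -0.1]
gripper_width: 0.0495
finger_force: 0.0
```

Emit:
{"method": "carry_out", "body": {
  "moves": [
    {"jaw": 50, "offset": [0, 0, 0], "twist": -0.17},
    {"jaw": 50, "offset": [0, 0, 0], "twist": -0.34},
    {"jaw": 50, "offset": [0, 0, 0], "twist": -0.51},
    {"jaw": 50, "offset": [0, 0, 0], "twist": -0.67},
    {"jaw": 50, "offset": [0, 0, 0], "twist": -0.67}
  ]
}}

```text
clock: 6.28
position: [0.5305, -0.0127, 0.2455]
tcp_rot: [1.899, 2.481, 0.223]
wrist_force: [-0.1, -0.3, -0.1]
gripper_width: 0.05
finger_force: 0.0
```

```bash
python3 - <<'E'
from h import *
f=grab('wrist','w5.png')
s=telemetry.read_state();M=R.from_rotvec(s['tcp_rot']).as_matrix();print(M,s['gripper_width'],s['q'])
bar=w([-73.5,0,174])
go(bar-.03*M[:,2],105)
go(bar+.015*M[:,2],105)
E
```

```text
[[-0.26260714  0.96027172  0.09442306]
 [ 0.96170665  0.25252266  0.10654873]
 [ 0.07847177  0.11878774 -0.98981395]] 0.04977401152255793 [-0.09047488  0.17785931 -0.06421278  1.24365139  0.11489683  1.22335106]
offset [-3.7 -4.  41.8] xdir 105.27 twist 0.005 t 6.325 F [-0.2  0.2  0.3] pos [ 0.5306 -0.0128  0.2458]
offset [-3.7 -4.  86.8] xdir 105.27 twist 0.005 t 6.325 F [-0.2  0.2  0.3] pos [ 0.5306 -0.0128  0.2458]
```

View pics/w5.png

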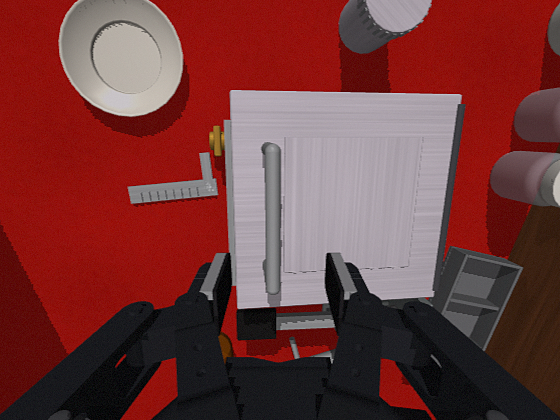

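The bar (273,220) lies between the open fingers (218 and 338). Descend and grip.

Emit:
{"method": "carry_out", "body": {
  "moves": [
    {"jaw": 50, "offset": [-4, -4, 35], "twist": 0},
    {"jaw": 50, "offset": [-4, -4, 65], "twist": 0},
    {"jaw": 50, "offset": [-4, -4, 89], "twist": 0},
    {"jaw": 50, "offset": [-4, -4, 89], "twist": 0},
    {"jaw": 5, "offset": [-4, -4, 89], "twist": 0}
  ],
  "squeeze": 30
}}

```text
clock: 6.95
position: [0.5373, -0.0085, 0.1588]
tcp_rot: [1.897, 2.478, 0.225]
wrist_force: [0.3, 0.5, -0.1]
gripper_width: 0.0333
finger_force: 0.0
```

Emit:
{"method": "carry_out", "body": {
  "moves": [
    {"jaw": 5, "offset": [0, 0, 0], "twist": 0},
    {"jaw": 5, "offset": [0, 0, 0], "twist": 0},
    {"jaw": 5, "offset": [0, 0, 0], "twist": 0}
  ]
}}

```text
clock: 7.32
position: [0.5358, -0.0091, 0.1588]
tcp_rot: [1.898, 2.479, 0.222]
wrist_force: [-5.7, -2.7, 2.8]
gripper_width: 0.0108
finger_force: 30.3
```

```bash
python3 - <<'E'
from h import *
s=telemetry.read_state();M=R.from_rotvec(s['tcp_rot']).as_matrix();p0=s['position']
print('rinser tcp',R.from_euler('z',-Y).apply(p0-O)*1000,s['gripper_width'],s['wrist_force'])
for d in (5,10,15,20,25,30,35,40,45,50,53):
    a=np.radians(15.52);b=a+np.radians(d)
    dv=np.array([186.8*(np.cos(a)-np.cos(b)),0,186.8*(np.sin(b)-np.sin(a))])
    print(d,np.round(M.T@R.from_euler('z',Y).apply(dv),1))
E
```

```text
rinser tcp [-72.02975944   0.31144218 158.76179089] 0.010770212186098447 [-5.66721787 -2.73949471  2.82396526]
5 [  1.2   6.9 -14.7]
10 [  2.3  15.  -28.8]
15 [  3.3  24.3 -42.2]
20 [  4.3  34.7 -54.6]
25 [  5.2  46.2 -66.1]
30 [  6.1  58.7 -76.6]
35 [  6.8  72.  -85.9]
40 [  7.5  86.1 -94.1]
45 [   8.   100.9 -101. ]
50 [   8.5  116.2 -106.6]
53 [   8.7  125.6 -109.3]
```

Emit:
{"method": "carry_out", "body": {
  "moves": [
    {"jaw": 5, "offset": [1, 7, -15], "twist": 0},
    {"jaw": 5, "offset": [2, 15, -29], "twist": 0},
    {"jaw": 5, "offset": [3, 24, -42], "twist": 0},
    {"jaw": 5, "offset": [4, 35, -55], "twist": 0},
    {"jaw": 5, "offset": [5, 46, -66], "twist": 0}
  ]
}}

```text
clock: 7.95
position: [0.5698, -0.0001, 0.2301]
tcp_rot: [1.901, 2.481, 0.216]
wrist_force: [-16.6, -7.6, 7.0]
gripper_width: 0.0107
finger_force: 29.9
```

Emit:
{"method": "carry_out", "body": {
  "moves": [
    {"jaw": 5, "offset": [1, 13, -11], "twist": 0},
    {"jaw": 5, "offset": [2, 26, -20], "twist": 0},
    {"jaw": 5, "offset": [2, 40, -28], "twist": 0},
    {"jaw": 5, "offset": [3, 55, -35], "twist": 0},
    {"jaw": 5, "offset": [3, 70, -41], "twist": 0}
  ]
}}

```text
clock: 8.57
position: [0.6347, 0.017, 0.2809]
tcp_rot: [1.897, 2.478, 0.223]
wrist_force: [-10.6, -2.9, 9.9]
gripper_width: 0.0103
finger_force: 31.4
```

Emit:
{"method": "carry_out", "body": {
  "moves": [
    {"jaw": 5, "offset": [0, 0, 0], "twist": 0},
    {"jaw": 5, "offset": [0, 0, 0], "twist": 0}
  ]
}}

```text
clock: 8.82
position: [0.6353, 0.0171, 0.2809]
tcp_rot: [1.896, 2.478, 0.225]
wrist_force: [-6.8, -2.6, 7.7]
gripper_width: 0.0108
finger_force: 31.3
```

```bash
cat > lid.py <<'E'
from h import *
import sys
s=telemetry.read_state();M=R.from_rotvec(s['tcp_rot']).as_matrix()
q=R.from_euler('z',-Y).apply(s['position']-.0155*M[:,2]-O)*1000
print('bar est',q,'ang',np.degrees(np.arctan2(q[2]-124,106-q[0]))-15.5,s['gripper_width'],s['wrist_force'],s['clock'])
for n in('scene','top'):
    C=cloud(grab(n,n+sys.argv[1]));q=R.from_euler('z',-Y).apply((C-O).reshape(-1,3))*1000
    # lid plate points outside gripper area
    k=(abs(q[:,1])<102)&(abs(q[:,1])>68)&(q[:,2]>140)&(q[:,2]<330)&(q[:,0]>-80)&(q[:,0]<120)
    p=q[k];
    if len(p)<50: print(n,len(p));continue
    r=np.random.default_rng(0);best=0
    for _ in range(300):
        i=r.choice(len(p),2);d=p[i[1]]-p[i[0]];l=np.hypot(d[0],d[2])
        if l<20: continue
        m=abs((p[:,0]-p[i[0],0])*d[2]-(p[:,2]-p[i[0],2])*d[0])/l<2.5
        if m.sum()>best: best=m.sum();B=m
    L=cv2.fitLine(np.float32(p[B][:,[0,2]]),cv2.DIST_L2,0,.01,.01).ravel()
    print(n,len(p),best,'lid angle',np.degrees(np.arctan2(L[1],-L[0])),L)
    k=(q[:,2]>60)&(q[:,2]<100)&(q[:,1]<-138)&(q[:,1]>-172)&(q[:,0]<-65)&(q[:,0]>-105);print('pad',k.sum(),np.median(q[k],0))
E
python3 lid.py 2.png
```

```text
bar est [ 28.89133741  -1.32096395 296.26156512] ang 50.385495311506716 0.010820240698399807 [-6.7572786  -2.61173085  7.70383688] 8.825
scene 913 906 lid angle -130.07944 [  0.6438493   -0.76515234  37.749607   209.3718    ]
pad 170 [ -84.97980781 -156.038206     81.69553895]
top 416 408 lid angle -130.09094 [  0.6440029   -0.76502305  30.563469   219.27179   ]
pad 129 [ -86.82095391 -156.71988482   81.7522876 ]
```

View pics/scene2.png

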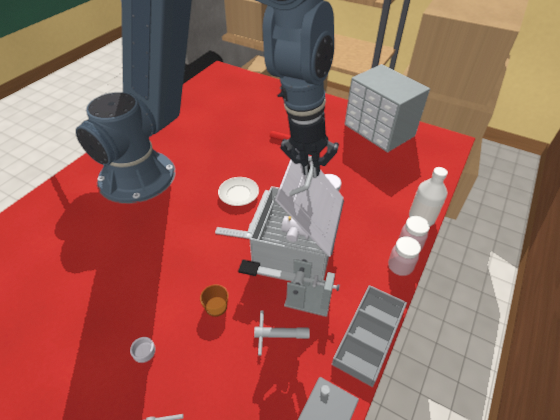

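The scene view shows the lid held open at the bar (308,180). The lid measures 49.9° from both cameras (-130.1° is the same line reversed), the lever pad (248,268) is down, and the other items haven't moved.

```bash
python3 -c "
from station import job
print(job.hand_in())"
```

```text
the job is handed in; nothing more can be done
None
```

The lever was pressed to its detent and stays down, and the lid is held open by its bar at about 50° (49.9° from both cameras), with the other items where they were; the job is handed in.

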